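Hang a leaded sample on the pitched drying rail and let it run to the stop

ROBOT

A 7-joint arm with a two-finger parallel gripper is mounted at the origin on a cart in front of the work surface, level with it; the furniture and walls round the work are solid. World frame = base frame: x ahead of the robot, y to its left, z up, the work surface at z = 0. Lengths are in m, angles in rad, forces in N, time in s.
With the tool pointing down it reaches from about 0.4 to 0.875 m from the base axis. Payload 19.3 kg.
Tool frame: the origin (TCP) lies between the finger pads; the fingertips stand env.tips_ahead ahead of it and the grasp point (between the pads) lies 5 mm behind it (env.tips_ahead is the distance from the TCP to the fingertips, in m); z points along the fingers, y is the line along which they close (so a half turn about z gives the same grasp; the last joint's range is limited). The gripper opens to 85 mm and grips with 20 to 120 N. Pads are 22 mm wide; open, the fingers measure 114 mm over their backs; the gripper's body (76 mm by 85 mm) begins 54 mm behind the grasp point. The pads swing forward as they close: fully open they stand 13 mm farther back than shut.
Start: joints at [1.099, 0.521, -0.036, 1.599, 0.021, 1.021, -0.113], TCP at [0.244, -0.575, 0.245] pointing down, gripper open.
Joint ranges: [-2.91, 2.91], [-0.3, 2.13], [-1.5, 1.42], [0.17, 2.43], [-1.26, 4.41], [0.16, 1.93], [-2.52, 2.52]. Speed limits (rad/s): [1.89, 1.89, 2.39, 2.39, 3.01, 3.01, 3.01].

INTERFACE

Orientations are given as a 3x3 rotation matrix whose columns are the frame's x, y, z axes.
In Python, from station import status, vision, env gives the robot as it stands. The module is installed in compiled form; this text tells all that it offers.
- The arm moves only by the shell command python3 -m handwheel 'ROWS' [FORCE]. ROWS is JSON, a list of rows, each a list of 5 numbers: the shift along the tool's x, y, z in m, then the turn about the tool's z in rad, then the opening, from 0 (shut) to 1 (fully open). A call has 1 to 20 rows; each row shifts and turns the commanded pose from where the row before left it, along the tool's axes as they then stand; what a row does not reach is not made up. A row lasts 1/10 s, in which the tool goes at most 50 mm and 8.59 degrees, less where a joint would pass 70% of its speed; a pose out of reach is approached as far as the arm can. A call is refused whole if a number of a shift passes 0.05 or a number of a turn 0.15, either way. A call with a gripper value outside its range is refused whole. The fingers move at their own pace and stop on an object; FORCE is the grip in N (left out, the last holds). Time passes only in rows, so rows that do not move let the fingers close. It gives the time, the measured TCP pose, the force, the opening and the grip force at its end, in the units of the state.
- status.observe(): the state, without advancing time (a new reading comes with each control period).
- vision.get_image(name): name is "scene" or "top" or "wrist"; returns (picture, depth): 400x640x3 uint8, blue, green, red; 400x640 float32, m along the optical axis (not along the pixel's ray), 0 where there is no reading.
- vision.calibration(name): a dict with "vfov" (degrees; the focal length in pixels is half the picture's height over the tangent of half this angle, whatever the lens; pixels are square), "cx", "cy" (the principal point, pixels), "dist" ([k1, k2, p1, p2, k3] as OpenCV has them; the pictures are not rectified), "rvec" (rotation vector, rad) and "tvec" (3), from world to camera coordinates, as OpenCV has them. Camera axes: x right, y down, z forward; pixel columns grow to the right and rows downward; lengths in m; the calibration is good to about 2 mm. A picture is of the moment at which its call begins: read the wrist's pose just before it. calibration takes no time and is no camera call; for the wrist camera it gives the pose at the moment of the call.
- env.hand_in(): hands the job in; it is judged then, once.
The state is a dict: "time": time; "q": joint angles; "qvel": joint speeds; "joint_efforts": joint torques, N m; "eef_pos": TCP position; "tool_rot": TCP orientation; "contact_force": force on the tool from outside, world axes, zero at the start; "moment": the same for the moment, N m; "opening": opening from 0.0 (shut) to 1.0 (fully open); "grasp_force": force on a finger pad.
Only numpy, scipy, OpenCV 4.12 (cv2) and the standard library are available. Lean on these libraries where they do the work, as an engineer would, in place of code of your own. Each camera call takes 0.05 s, during which the arm holds its last target. There are 200 camera calls.

TASK

Lift the roller hanger with its leaded glass sample out of the slotted wooden rack by its red grip and hook it onto the raised loading end of the drying rail, both rollers sitting gently on the bar uphill of the brass catch. Still holding it, ease it downhill until both rollers have passed the sprung catch, then let go so that it runs down to the rubber stop by itself and hangs there quietly. Treat the glass gently throughout (no dropping, no forcing against the rail) and leave the things standing around where they are.

Things in the scene. Friction and masses are not known exactly. Their poses are not given: they have to be found in the camera images.
- hanger: Loose C-shaped roller hanger, 0.28-0.42 kg, steel, with a leaded glass sample below. Origin midway between its two rollers at the bottom of their grooves (= bar's top when hung); x = running direction (downhill), y = left, z = up. Starts upright in the rack's middle slot, leaning 2 deg at most, origin 160 mm above the bench. The C opens to +y; its steel side plate is at y -14 to -11 mm.
- hanger_grip (a point): Middle of the hanger's red grip tab, 62 mm above the hanger's origin; same axes. The tab is 30 (x) x 10 (y) mm, from 40 to 84 mm above the origin: pinch it across y from above. Nothing of the hanger stands higher.
- hanger_roller (a point): Axle of the downhill one of the two white rollers, at x = +35, z = +10 mm in the hanger's frame (the other at x = -35). Each turns freely about y; groove bottom radius 10 mm, groove 11 mm wide (y +-5.5) for the 8 mm bar; flanges radius 15 mm out to y = +-7.5, so they reach 5 mm below the bar's top.
- hanger_glass (a point): Middle of the leaded glass sample, 119 mm below the hanger's origin; sample 100 (x) x 7 (y) x 58 (z) mm, upper edge held in a dark clamp (top at z = -77 in the hanger's frame). The C's foot plate (x +-23, y -14 to 4) has its upper face at z = -74: when hung, the 20 mm high bar passes between rollers and foot, so 49 mm of lift is free from flanges-clear to foot-touching.
- drying_stand: Fixed stand: aluminium drip pan 390 x 110 x 14 mm with two dark posts and a sloping flat-bar rail. Origin: on the bench under the middle of the pan's length; x = horizontal direction in which the rail falls (away from the robot, yaw within 0.2), y = left. Bar 8 mm thick, 20 mm high, centred on y = 0, rigid. All that carries it is at y > 4 mm: hook on from the right (-y) side.
- rail_hinge (a point): Point of the bar's top face over its hinge, x = 150, z = 180 mm in the stand's frame. From here the straight bar rises 350 mm uphill (toward -x) to its free end. Its pitch is set by a wing nut anywhere from 0.07 to 0.17 rad and is NOT reported: feel for the bar's height. A hung hanger takes the same pitch, nose down about its y.
- loading_spot (a point): Fixed point of the stand where the hanger's origin goes on: x = -143, y = 0, z = 215 mm in the stand's frame (294 mm uphill of the hinge). Its z is only the middle of the range: the bar's top here lies 200 to 230 mm above the bench. Set down within 10 mm along x. Slotted post and wing nut at x = -150, y = 31 to 49, up to 230 mm high.
- letgo_spot (a point): Fixed point of the stand, x = -5, y = 0, z = 198 mm (middle of 190 to 207): with the hanger's origin here both rollers are past the catch (clear from x = -15 on) and the run to the stop is free. Over the rollers' left flanges runs an aluminium keeper angle (x = -40 to 145, y 3 to 20, top 32 mm above the bar's top), so rollers can be put on only uphill of it.
- catch (a joint): Brass sprung catch beside the bar's left face, rad: 0 = up, nose 3 mm above the bar's top at x = -66 mm of the stand; about 0.2 = pressed down by a roller flange. Uphill side a 42 deg ramp, downhill side upright. Its spring (2.3 to 3.7 N at the nose) exceeds what the hanger's weight gives: the hanger waits before it until pushed with some 3 to 8 N and kept down on the bar. Snaps up again.
- stop_spot (a point): Where the hanger's origin comes to rest when its downhill roller touches the rubber stop: x = 100, y = 0, z = 186 mm of the stand (+-3 with the pitch). A released hanger rolls here from the let-go spot at 0.04 to 0.16 m/s within 4 s.
- glass_rack: Fixed pale wooden rack 140 x 96 x 51 mm, origin under its middle, three slots along its x, each 10 mm wide, floor at z = 12 mm, at y = -28, 0, 28 mm. The sample stands 39 mm deep in the middle slot; glass offcuts up to 78 mm above the bench stand in the outer ones.
- flux_bottle: White flux bottle with a green spout, 44 x 64 x 125 mm, origin under its middle. Bystander.
- clear_cup: Clear plastic cup, 66 mm wide, 55 high, origin under its middle. Bystander.
- flux_tin: Flat round tin with a red lid, 71 mm wide, 32 high, origin under its middle. Bystander.

How it is judged:
On the way, in this order (a step that is already met when the one before it is completed fails the run):
1. the hanger is lifted clear of the rack by the gripper (z of hanger in the frame of glass_rack above 0.205 m and contact force between the fingers and hanger above 1 N), for 0.1 s.
2. the hanger, still held, bears on the rail uphill of the catch, in line with the bar (contact force between the fingers and hanger above 1 N and contact force between hanger and drying_stand above 1 N and x of hanger in the frame of drying_stand between -0.165 and -0.124 m and y of hanger in the frame of drying_stand between -0.004 and 0.004 m and z of hanger in the frame of drying_stand below 0.24 m), for 0.2 s.
3. let go on the rail past the catch and short of the stop, the catch up again behind it (contact force between the fingers and hanger below 0.05 N and x of hanger in the frame of drying_stand between -0.018 and 0.06 m and y of hanger in the frame of drying_stand between -0.004 and 0.004 m and value of joint catch below 0.05 rad and contact force between hanger and drying_stand above 1 N), for 0.06 s.
At the end, for the whole second after the job is handed in: the hanger hangs at rest on the rail, untouched, both rollers on the bar (origin within 4 mm of the bar's centre line, 179 to 193 mm up), against the rubber stop within 6 mm, its axles square to the rail within 0.1 rad, and the catch is up behind it (x of hanger in the frame of drying_stand between 0.094 and 0.106 m and y of hanger in the frame of drying_stand between -0.004 and 0.004 m and z of hanger in the frame of drying_stand between 0.179 and 0.193 m and angle between the y axis of hanger and the y axis of drying_stand, either way round below 0.1 rad and linear speed of hanger below 0.01 m/s and value of joint catch below 0.05 rad and contact force between the fingers and hanger below 0.05 N and contact force between hanger and drying_stand above 1 N).
It fails at once if the held hanger is pressed or jammed against the rail or stand with more than 25 N (contact force between the fingers and hanger above 1 N and contact force between hanger and drying_stand above 25 N).
It fails at once if the hanger is dropped or runs away: faster than 0.25 m/s while not held (contact force between the fingers and hanger below 0.05 N and linear speed of hanger above 0.25 m/s).
It fails at once if the hanger is carried down to the stop by hand: touched with its origin less than 40 mm short of the stop position (contact force between the fingers and hanger above 0.05 N and x of hanger in the frame of drying_stand above 0.06 m).
It fails at once if a bystander is moved more than 15 mm (distance of any of flux_bottle, clear_cup, flux_tin from where it was at the start of the episode above 0.015 m).
It also fails if it takes over 67 s, if anything falls off the work surface, if the arm or the gripper's body presses on something with over 40 N, if the wrist force passes 120 N, or if a joint passes its speed limit or range.

## Working session

There is one attempt and no reset: what is moved stays moved. The work goes in short steps, Python scripts to look and compute and a shell command to move; the robot and the scene stay as the last step left them, time stands still between calls to the robot, and variables do not carry over. Pictures are saved under pics/ and viewed, at most 10 in all, crops included, and the job is handed in when it is done.

```bash
mkdir -p pics; cat > h.py <<'E'
import numpy as np, cv2
from station import status, vision, env
def snap(n,tag):
    im,d=vision.get_image(n); c=vision.calibration(n)
    cv2.imwrite(f'pics/{tag}.png',im); np.savez(f'pics/{tag}.npz',d=d,im=im,**{k:np.array(v) for k,v in c.items()})
    return im,d
def load(tag): return np.load(f'pics/{tag}.npz')
def cam(z):
    f=200/np.tan(np.radians(float(z['vfov']))/2)
    return np.array([[f,0,float(z['cx'])],[0,f,float(z['cy'])],[0,0,1]]),z['dist'].ravel(),cv2.Rodrigues(z['rvec'].ravel())[0],z['tvec'].ravel()
def ray(z,u,v):
    K,D,R,t=cam(z); p=cv2.undistortPoints(np.array([[[u,v]]],float),K,D)[0,0]
    return -R.T@t, R.T@np.array([p[0],p[1],1])
def at_z(z,u,v,h):
    o,r=ray(z,u,v); return o+r*(h-o[2])/r[2]
def at_depth(z,u,v,dep=None):
    if dep is None: dep=z['d'][int(round(v)),int(round(u))]
    o,r=ray(z,u,v); return o+r*dep
def cloud(z):
    K,D,R,t=cam(z); v,u=np.mgrid[0:400,0:640]
    p=cv2.undistortPoints(np.stack([u,v],-1).reshape(-1,1,2).astype(float),K,D).reshape(400,640,2)
    d=z['d'][...,None]; P=np.concatenate([p*d,d],-1); return (P-t)@R
def proj(z,P):
    K,D,R,t=cam(z); return cv2.projectPoints(np.array(P,float).reshape(-1,3),z['rvec'].ravel(),t,K,D)[0].reshape(-1,2)
E
python3 - <<'E'
from h import *
s=status.observe(); print(s['time'],s['eef_pos'],s['tool_rot'],s['contact_force'],env.tips_ahead)
a,_=snap('scene','s0'); b,_=snap('top','t0')
for n in('scene','top','wrist'):
    c=vision.calibration(n); R=cv2.Rodrigues(np.array(c['rvec']))[0]; print(n,c['vfov'],-R.T@np.array(c['tvec']).ravel(),R[2])
E
```

```text
0.0 [ 0.24424171 -0.57495381  0.24472784] [[ 9.20383338e-01  3.91016909e-01 -5.37468637e-04]
 [ 3.91017266e-01 -9.20382786e-01  1.01222704e-03]
 [-9.88789931e-05 -1.14179642e-03 -9.99999343e-01]] [-0.70740669 -0.60338346  0.09964893] 0.014
scene 46.35263846651238 [-0.07658365  0.3291276   0.73657881] [ 0.6820966  -0.43006767 -0.59142711]
top 48.223407087550356 [ 0.47306479 -0.0835328   1.08343787] [ 0.13598179 -0.01246909 -0.99063287]
wrist 58.739620748243794 [ 0.32130351 -0.54350171  0.37475071] [-0.30181323 -0.12699506 -0.94487091]
```

View pics/s0.png

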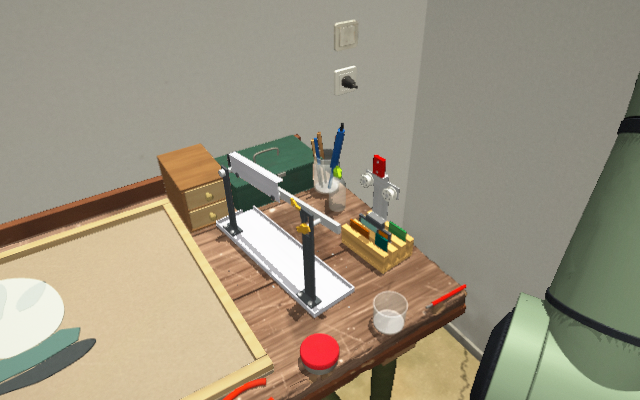

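View pics/t0.png

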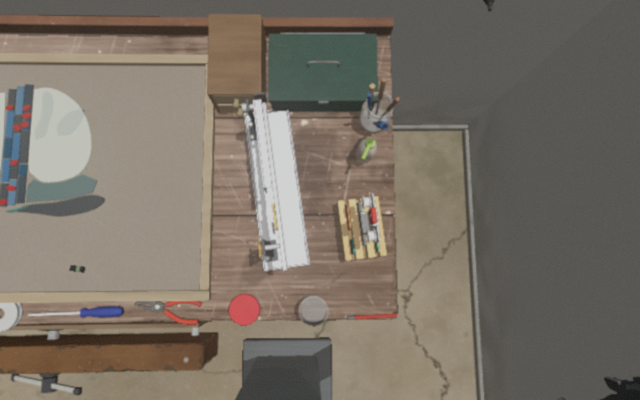

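The scene view shows the stand at about (285,240), the rack and hanger at about (378,220), with the red grip at (379,165). In the top view the grip is at (374,215), the rack spans (337–386, 197–262), the pan is at about (285,190), and the tin, cup and bottle are at (245,310), (313,310) and (366,150).

```bash
python3 - <<'E'
from h import *
z=load('t0'); C=cloud(z); im=z['im'].astype(int)
cv2.imwrite('pics/t0c.png',cv2.resize(z['im'][85:280,225:400],None,fx=3,fy=3,interpolation=cv2.INTER_CUBIC))
for tag in('t0','s0'):
    w=load(tag);Cc=cloud(w);i=w['im'].astype(int)
    m=(i[...,2]>120)&(i[...,1]<70)&(i[...,0]<70)&(Cc[...,2]>.19)&(Cc[...,2]<.27)
    print(tag,'grip',m.sum(),Cc[m].mean(0),Cc[m].min(0),Cc[m].max(0))
# pan: points z .005-.03 bright in top
m=(abs(C[...,2]-.012)<.008)&(im.min(-1)>140)
m[:, :225]=0;m[:,315:]=0;m[:90]=0;m[280:]=0
r=cv2.minAreaRect(C[m][:,:2].astype(np.float32)); print('pan',m.sum(),r,cv2.boxPoints(r))
# rack
v,u=np.mgrid[0:400,0:640]
m=(C[...,2]>.04)&(C[...,2]<.06)&(u>330)&(u<392)&(v>190)&(v<268)
r=cv2.minAreaRect(C[m][:,:2].astype(np.float32)); print('rack',m.sum(),r,cv2.boxPoints(r))
for n,(a,b) in dict(tin=(245,310),cup=(313,310),bottle=(366,150)).items(): print(n,C[b,a])
E
```

```text
t0 grip 11 [ 0.56004482 -0.20532238  0.24250539] [ 0.54790261 -0.20754705  0.24092158] [ 0.57255257 -0.20426902  0.24479942]
s0 grip 226 [ 0.55855716 -0.20549692  0.22533158] [ 0.54528491 -0.21376021  0.19902238] [ 0.57542155 -0.20056297  0.24510741]
pan 1696 ((0.6550315022468567, -0.00720389187335968), (0.3900696337223053, 0.10973531007766724), 7.717596530914307) [[ 0.45439512  0.02097544]
 [ 0.46913153 -0.08776589]
 [ 0.8556679  -0.03538322]
 [ 0.8409315   0.0733581 ]]
rack 1380 ((0.5510781407356262, -0.20852744579315186), (0.13934530317783356, 0.09640298038721085), 6.732692241668701) [[ 0.47623497 -0.1688266 ]
 [ 0.48753697 -0.26456478]
 [ 0.6259213  -0.2482283 ]
 [ 0.6146193  -0.15249011]]
tin [0.36657565 0.05979833 0.03401683]
cup [ 0.36198628 -0.09592121  0.00256772]
bottle [ 0.71674677 -0.21308121  0.1275913 ]
```

View pics/t0c.png

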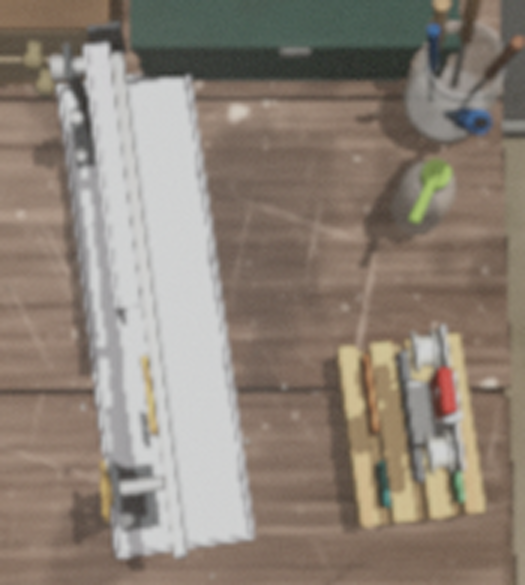

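The crop agrees with the fits: the tab's top is at crop (446,390), and the side plate is on its right (-y). Stand origin is about (0.655,-0.007) with yaw 0.135. Rack yaw is 0.1175 and the grip is at about (0.5595,-0.2055).

```bash
python3 -m handwheel '[[0,0,-0.04,0.142,1],[0,0,-0.04,0.142,1],[0.03,-0.0275,0,0,1],[0.03,-0.0275,0,0,1],[0.03,-0.0275,0,0,1],[0.03,-0.0275,0,0,1],[0.03,-0.0275,0,0,1],[0.03,-0.0275,0,0,1],[0.03,-0.0275,0,0,1],[0.03,-0.0275,0,0,1],[0.03,-0.0275,0,0,1],[0.03,-0.0275,0,0,1],[0.03,-0.0275,0,0,1],[0.027,-0.028,0,0,1],[0,0,0,0,1],[0,0,0,0,1]]' 30
python3 - <<'E'
from h import *
s=status.observe(); print(s['eef_pos'],s['tool_rot'],s['q'])
im,d=snap('wrist','w1'); z=load('w1'); C=cloud(z); i=im.astype(int)
m=(i[...,2]>120)&(i[...,1]<70)&(i[...,0]<70)&(C[...,2]>.235)&(C[...,2]<.26)
if m.sum(): r=cv2.minAreaRect(C[m][:,:2].astype(np.float32)); print(m.sum(),C[m].mean(0),r,cv2.boxPoints(r))
E
```

```text
time: 1.7
eef_pos: [0.5603, -0.2044, 0.3248]
tool_rot: [[0.993, 0.119, -0.001], [0.119, -0.993, 0.0], [-0.001, -0.0, -1.0]]
contact_force: [-0.0, -0.5, -0.1]
opening: 0.999
grasp_force: 0.0
[ 0.56027226 -0.20435825  0.32481675] [[ 9.92881842e-01  1.19100356e-01 -8.67711547e-04]
 [ 1.19100589e-01 -9.92882168e-01  2.21956552e-04]
 [-8.35100218e-04 -3.23721586e-04 -9.99999599e-01]] [ 0.33975267  0.40647972 -0.12610071  1.57414617  0.05411464  1.16528165
 -1.24899136]
556 [ 0.56352468 -0.21152065  0.24531676] ((0.5621392130851746, -0.21182891726493835), (0.02902667038142681, 0.008950786665081978), 7.417781352996826) [[ 0.5471695  -0.2092647 ]
 [ 0.5483251  -0.21814057]
 [ 0.5771089  -0.21439314]
 [ 0.5759533  -0.20551726]]
```

View pics/w1.png

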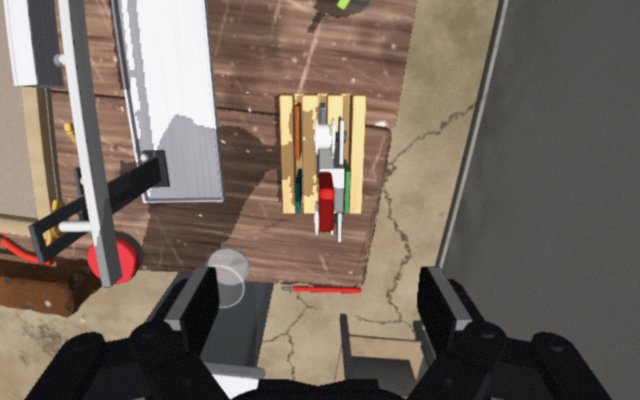

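The wrist picture shows the tab at about (326,200), slightly right of the finger midline at column 319. I'll shift about 5 mm in tool +y, then go down and grip.

```bash
python3 -m handwheel '[[0.0005,0.0055,0.0,-0.008,1],[0,0,0.02,0,1],[0,0,0.025,0,1],[0,0,0.025,0,1],[0,0,0.02,0,1],[0,0,0.013,0,1],[0,0,0,0,0.4],[0,0,0,0,0.2],[0,0,0,0,0.1],[0,0,0,0,0],[0,0,0,0,0],[0,0,0,0,0],[0,0,0,0,0],[0,0,0,0,0]]' 30
python3 - <<'E'
from h import *
s=status.observe(); print(s['eef_pos'],s['grasp_force'],s['moment'])
snap('wrist','w2');
E
```

```text
time: 3.15
eef_pos: [0.5615, -0.2103, 0.2229]
tool_rot: [[0.992, 0.126, 0.001], [0.126, -0.992, 0.0], [0.001, 0.0, -1.0]]
contact_force: [-0.4, 0.7, 6.9]
opening: 0.115
grasp_force: 30.0
[ 0.56147098 -0.21034044  0.22289068] 29.994070529937744 [0.5236637  0.37809117 0.04357871]
```

View pics/w2.png

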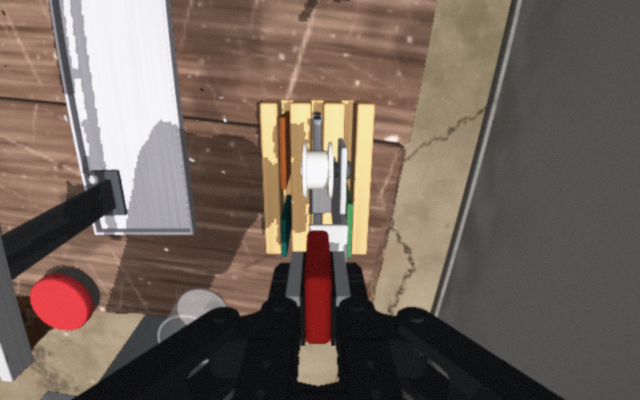

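The tab (318,285) sits centred between the pads. Now I'll lift it straight up and measure the bar from the clouds already taken.

```bash
python3 -m handwheel '[[0,0,-0.005,0,0],[0,0,-0.01,0,0],[0,0,-0.015,0,0],[0,0,-0.02,0,0],[0,0,-0.02,0,0],[0,0,-0.02,0,0],[0,0,-0.01,0,0],[0,0,0,0,0],[0,0,0,0,0]]'
python3 - <<'E'
from h import *
snap('wrist','w3')
y=.1347;R=np.array([[np.cos(y),np.sin(y)],[-np.sin(y),np.cos(y)]])
for t in('t0','s0','w1','w2','w3'):
    C=cloud(load(t)).reshape(-1,3); C=C[np.isfinite(C).all(1)]
    X=np.c_[(C[:,:2]-[.655,-.0072])@R.T,C[:,2]]
    for a in np.arange(-.2,-.04,.02):
        q=X[(abs(X[:,0]-a)<.01)&(abs(X[:,1])<.02)&(X[:,2]>.17)&(X[:,2]<.25)]
        if len(q)>8:
            zt=np.percentile(q[:,2],90); k=q[q[:,2]>zt-.004]
            print(t,round(a,2),len(q),'ztop',zt.round(4),'y',k[:,1].min().round(4),k[:,1].max().round(4))
# pan from w images
    for_pan=X[(abs(X[:,2]-.012)<.006)&(abs(X[:,0])<.25)&(abs(X[:,1])<.07)]
    if t[0]=='w': print(t,'pan y pct',np.percentile(for_pan[:,1],[1,50]) if len(for_pan) else None, np.percentile(for_pan[:,0],1) if len(for_pan) else None)
E
```

```text
time: 4.1
eef_pos: [0.561, -0.2104, 0.3217]
tool_rot: [[0.992, 0.125, -0.001], [0.125, -0.992, 0.0], [-0.001, -0.0, -1.0]]
contact_force: [-0.9, 0.0, -3.8]
opening: 0.113
grasp_force: 29.4
t0 -0.2 24 ztop 0.2103 y -0.0088 -0.0008
t0 -0.18 47 ztop 0.2094 y -0.0089 -0.0009
t0 -0.16 74 ztop 0.2086 y -0.0086 -0.001
t0 -0.14 69 ztop 0.2065 y -0.0089 -0.0009
t0 -0.12 73 ztop 0.2041 y -0.0088 -0.001
t0 -0.1 79 ztop 0.2028 y -0.0088 -0.0012
t0 -0.08 72 ztop 0.2012 y -0.0088 0.0042
t0 -0.06 48 ztop 0.2001 y -0.0088 0.0047
s0 -0.2 66 ztop 0.2092 y -0.01 0.0004
s0 -0.18 84 ztop 0.2082 y -0.0087 0.0008
s0 -0.16 107 ztop 0.2057 y -0.0089 -0.0004
s0 -0.14 71 ztop 0.205 y -0.01 0.0002
s0 -0.12 58 ztop 0.2033 y -0.0081 0.0007
s0 -0.1 56 ztop 0.201 y -0.0087 0.0003
s0 -0.08 80 ztop 0.2002 y -0.0094 0.0049
s0 -0.06 47 ztop 0.1982 y -0.0098 0.0056
w1 -0.2 213 ztop 0.2114 y -0.0137 -0.0042
w1 -0.18 510 ztop 0.2102 y -0.0137 -0.0047
w1 -0.16 606 ztop 0.2085 y -0.0139 -0.0042
w1 -0.14 742 ztop 0.2067 y -0.0138 -0.0041
w1 -0.12 681 ztop 0.2051 y -0.0141 -0.0044
w1 -0.1 711 ztop 0.2035 y -0.0137 -0.0045
w1 -0.08 729 ztop 0.2019 y -0.0139 0.0009
w1 -0.06 747 ztop 0.2007 y -0.0142 0.0013
w1 pan y pct [-0.05963465  0.01729826] -0.1938976144857281
w2 -0.2 434 ztop 0.2111 y -0.0126 -0.0032
w2 -0.18 963 ztop 0.2096 y -0.0132 -0.0067
w2 -0.16 707 ztop 0.203 y -0.013 -0.0103
w2 -0.14 397 ztop 0.1957 y -0.0133 -0.0103
w2 -0.12 101 ztop 0.1891 y -0.013 -0.0102
w2 pan y pct [-0.05840021  0.02140702] -0.1934859882988173
w3 -0.2 203 ztop 0.2111 y -0.0121 -0.0042
w3 -0.18 544 ztop 0.2101 y -0.0126 -0.0034
w3 -0.16 626 ztop 0.2081 y -0.0127 -0.0032
w3 -0.14 746 ztop 0.2064 y -0.0127 -0.0033
w3 -0.12 706 ztop 0.2047 y -0.0134 -0.0034
w3 -0.1 733 ztop 0.203 y -0.0127 -0.0033
w3 -0.08 757 ztop 0.2014 y -0.0129 0.0021
w3 -0.06 776 ztop 0.2004 y -0.0129 0.0027
w3 pan y pct [-0.05826166  0.02173376] -0.19397831820833125
```

The bar's top is at about 0.2065 at the loading spot with pitch about 0.085 rad, and it lies about 5–8 mm to the right of the pan's centreline. I'll go to a stand-off 55 mm to its right and look again.

```bash
python3 -m handwheel '[[0,-0.01,0,-0.009,0],[-0.002,-0.02,0,0,0],[-0.0045,-0.025,0,0,0],[-0.0045,-0.025,0,0,0],[-0.0045,-0.0225,0.008,0,0],[-0.004,-0.015,0.008,0,0],[-0.003,-0.01,0.0075,0,0],[0,0,0,0,0],[0,0,0,0,0],[0,0,0,0,0]]'
python3 - <<'E'
from h import *
s=status.observe(); print(s['eef_pos'],s['tool_rot'][:2],s['contact_force'])
snap('wrist','w4'); snap('scene','s4')
z=load('s4');w=load('w4')
cv2.imwrite('pics/s4c.png',cv2.resize(z['im'][140:320,200:440],None,fx=3,fy=3,interpolation=cv2.INTER_CUBIC))
C=cloud(w).reshape(-1,3);y=.1347;R=np.array([[np.cos(y),np.sin(y)],[-np.sin(y),np.cos(y)]])
X=np.c_[(C[:,:2]-[.655,-.0072])@R.T,C[:,2]]
for a in np.arange(-.2,-.04,.02):
    q=X[(abs(X[:,0]-a)<.01)&(abs(X[:,1])<.025)&(X[:,2]>.19)&(X[:,2]<.25)]
    if len(q)>8:
        zt=np.percentile(q[:,2],90); k=q[q[:,2]>zt-.004]
        print(round(a,2),len(q),zt.round(4),np.percentile(k[:,1],[1,99]))
E
```

```text
time: 5.15
eef_pos: [0.5222, -0.088, 0.299]
tool_rot: [[0.991, 0.133, 0.0], [0.133, -0.991, -0.0], [0.0, 0.0, -1.0]]
contact_force: [-0.2, -0.1, -3.0]
opening: 0.112
grasp_force: 29.5
[ 0.52220864 -0.08795459  0.29897862] [[ 9.91060618e-01  1.33412012e-01  2.93147238e-04]
 [ 1.33412093e-01 -9.91060611e-01 -2.78994634e-04]] [-0.20031313 -0.11612676 -2.97173538]
-0.2 160 0.2115 [-0.01204551 -0.00391498]
-0.18 419 0.2106 [-0.01199886 -0.0041595 ]
-0.16 951 0.2276 [0.02335705 0.02492817]
-0.14 1278 0.2272 [0.02316417 0.02495301]
-0.12 637 0.2052 [-0.01160907 -0.00403334]
-0.1 772 0.2034 [-0.01216415 -0.00404879]
-0.08 738 0.202 [-0.01206452  0.00143492]
-0.06 589 0.2019 [-0.01171746  0.00089186]
```

View pics/w4.png

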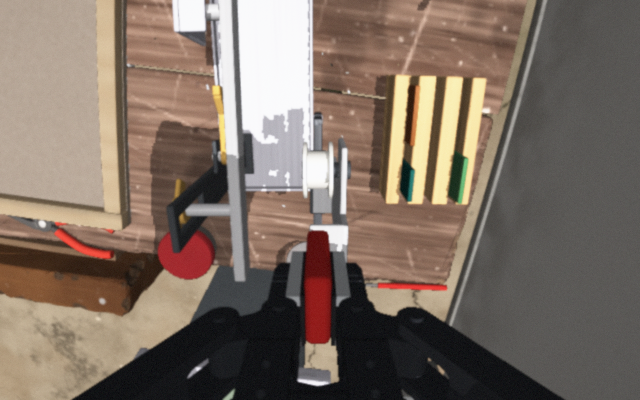

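View pics/s4c.png

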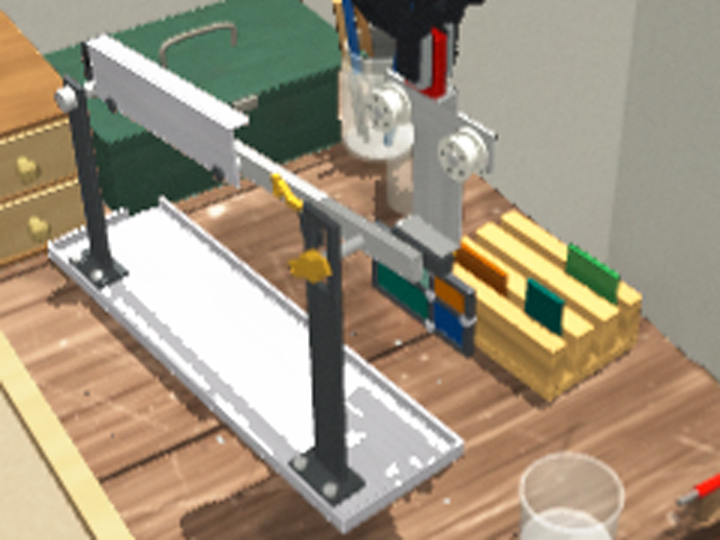

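The wrist view shows the hanger's front roller at about (318,168) and the bar at about (235,170). The scene crop shows the hanger upright to the right of the bar, with the foot below bar level. I'll measure the roller and bar in the same wrist cloud so the camera bias cancels.

```bash
python3 - <<'E'
from h import *
s=status.observe();y=.1347;R=np.array([[np.cos(y),np.sin(y)],[-np.sin(y),np.cos(y)]])
print('tcp',R@(s['eef_pos'][:2]-[.655,-.0072]))
w=load('w4');C=cloud(w);X=np.concatenate([(C[...,:2]-[.655,-.0072])@R.T,C[...,2:]],-1)
for v in(150,160,168,176,184):
    r=X[v,296:352]; k=(r[:,2]>.235)&(r[:,2]<.29); k2=np.where(k)[0]+296
    print(v,k2.min(),k2.max(),r[k].round(4)[::3].tolist())
t=X[240:265,306:332]; k=(t[...,2]>.3); print('tab y',np.percentile(t[k][:,1],[2,98]),t[k][:,2].mean())
b=X[:,200:260]; k=(abs(b[...,0]+.1)<.02)&(b[...,2]>.19)&(b[...,1]<-.002); print('bar',np.percentile(b[k][:,1],[1,99]))
E
```

```text
tcp [-0.14245908 -0.0620757 ]
150 303 347 [[-0.0945, -0.0563, 0.2561], [-0.0945, -0.0578, 0.2561], [-0.0946, -0.0691, 0.2558], [-0.0944, -0.0706, 0.2568], [-0.0942, -0.0744, 0.2577], [-0.093, -0.0755, 0.2636], [-0.0931, -0.0769, 0.2632]]
160 303 346 [[-0.0985, -0.0564, 0.2603], [-0.0985, -0.0579, 0.2607], [-0.0997, -0.0592, 0.2556], [-0.0994, -0.0607, 0.2568], [-0.0999, -0.0622, 0.2545], [-0.0998, -0.0637, 0.2549], [-0.0998, -0.0652, 0.2549], [-0.1, -0.0667, 0.2543], [-0.0999, -0.0682, 0.2545], [-0.0986, -0.0695, 0.2601], [-0.1027, -0.0744, 0.2428], [-0.0978, -0.0746, 0.2636], [-0.0976, -0.076, 0.2647]]
168 301 350 [[-0.1046, -0.055, 0.2523], [-0.1022, -0.0569, 0.2617], [-0.1033, -0.0582, 0.2573], [-0.1035, -0.0597, 0.2566], [-0.1035, -0.0612, 0.2565], [-0.1034, -0.0627, 0.257], [-0.1038, -0.0642, 0.2555], [-0.1036, -0.0657, 0.2564], [-0.1035, -0.0672, 0.2568], [-0.1036, -0.0687, 0.2563], [-0.1021, -0.07, 0.2622], [-0.1049, -0.0719, 0.2515], [-0.1051, -0.0735, 0.2506], [-0.1027, -0.0745, 0.26], [-0.1015, -0.0756, 0.2643], [-0.1016, -0.077, 0.2642], [-0.1052, -0.0797, 0.2504]]
176 302
[... 259 characters left out ...]
0.1063, -0.0691, 0.2615], [-0.1061, -0.0705, 0.2623], [-0.1096, -0.0726, 0.2497], [-0.1095, -0.0741, 0.2501], [-0.1056, -0.0748, 0.264], [-0.1053, -0.0761, 0.2651], [-0.1094, -0.0788, 0.2506], [-0.109, -0.0802, 0.2519]]
184 303 346 [[-0.1101, -0.0563, 0.2622], [-0.11, -0.0578, 0.2627], [-0.1118, -0.0591, 0.2567], [-0.1121, -0.0606, 0.2558], [-0.1121, -0.0621, 0.2559], [-0.1121, -0.0637, 0.2559], [-0.1121, -0.0652, 0.2559], [-0.1121, -0.0667, 0.2561], [-0.1122, -0.0683, 0.2557], [-0.1103, -0.0696, 0.2618], [-0.1173, -0.0743, 0.239], [-0.11, -0.0744, 0.2628], [-0.1094, -0.0757, 0.2649], [-0.1096, -0.0773, 0.2641]]
tab y [-0.06826905 -0.05892324] 0.3061065298260484
bar [-0.01216715 -0.00355404]
```

```bash
python3 -m handwheel '[[0,-0.008,0,0,0],[0,-0.014,0,0,0],[0,-0.014,0,0,0],[0,-0.0115,0,0,0],[0,-0.008,0,0,0],[0,0,0,0,0],[0,0,0,0,0],[0,0,0,0,0]]'
python3 - <<'E'
from h import *
s=status.observe();y=.1347;R=np.array([[np.cos(y),np.sin(y)],[-np.sin(y),np.cos(y)]])
print('tcp',R@(s['eef_pos'][:2]-[.655,-.0072]),s['contact_force'])
im,_=snap('wrist','w5');w=load('w5');C=cloud(w);X=np.concatenate([(C[...,:2]-[.655,-.0072])@R.T,C[...,2:]],-1)
cv2.imwrite('pics/w5c.png',cv2.resize(im[50:250,220:420],None,fx=3,fy=3,interpolation=cv2.INTER_CUBIC))
for v in(168,172,176):
    r=X[v,290:352]; k=(r[:,2]>.254)&(r[:,2]<.29); print(v,r[k][:,1].round(4)[::2])
X=X.reshape(-1,3)
for a in(-.085,-.075,-.06,-.05):
    k=(abs(X[:,0]-a)<.004)&(abs(X[:,1]+.008)<.03)&(abs(X[:,2]-.202)<.008); print(a,k.sum(),np.percentile(X[k],[1,99],axis=0)[:,1:] if k.sum() else 0)
E
```

```text
time: 6.05
eef_pos: [0.5145, -0.0327, 0.2988]
tool_rot: [[0.991, 0.134, -0.0], [0.134, -0.991, -0.0], [-0.0, 0.0, -1.0]]
contact_force: [0.3, -0.1, -3.4]
opening: 0.112
grasp_force: 29.5
tcp [-0.1426595  -0.00640437] [ 0.27399597 -0.14466383 -3.44421302]
168 [-0.     -0.0012 -0.0021 -0.0029 -0.0039 -0.0049 -0.0059 -0.0069 -0.0079
 -0.0089 -0.0099 -0.0109 -0.0119 -0.0129 -0.0138 -0.0147 -0.0189 -0.0198
 -0.0208]
172 [-0.0006 -0.0016 -0.0024 -0.0034 -0.0044 -0.0054 -0.0064 -0.0074 -0.0084
 -0.0094 -0.0104 -0.0114 -0.0124 -0.0132 -0.0142 -0.0187 -0.0195 -0.0203
 -0.0214]
176 [-0.0006 -0.0016 -0.0024 -0.0034 -0.0044 -0.0054 -0.0064 -0.0074 -0.0084
 -0.0094 -0.0104 -0.0114 -0.0124 -0.0133 -0.0142 -0.0186 -0.0189 -0.0199
 -0.0209]
-0.085 191 [[-0.01117715  0.19403696]
 [ 0.0017176   0.20287131]]
-0.075 261 [[-0.01116158  0.19635184]
 [ 0.00197989  0.20263896]]
-0.06 168 [[-0.01114424  0.19759386]
 [-0.00370079  0.2012873 ]]
-0.05 176 [[-0.01174045  0.19653799]
 [-0.00375389  0.20067872]]
```

View pics/w5c.png

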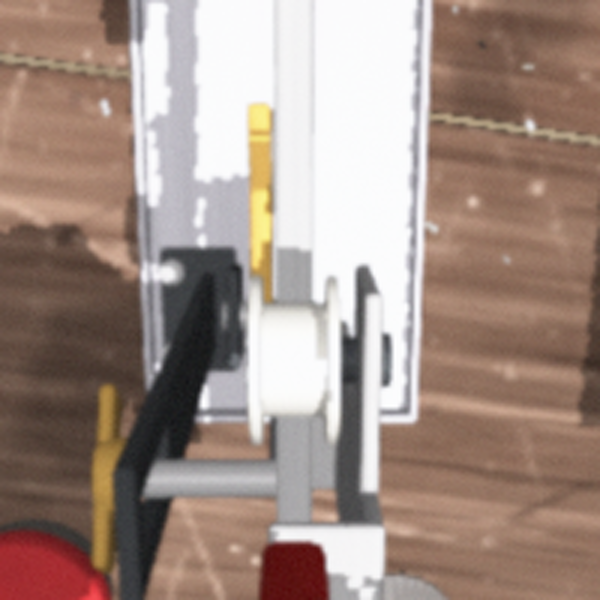

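The bar (crop column 294) and roller (column 295) are in line, and the measured values agree to 0.1 mm. Next I'll lower quickly at first, then feel for the bar.

```bash
python3 -m handwheel '[[0,0,0.006,0,0],[0,0,0.006,0,0],[0,0,0.004,0,0],[0,0,0.003,0,0],[0,0,0.002,0,0],[0,0,0.001,0,0],[0,0,0,0,0],[0,0,0,0,0]]'
python3 -m handwheel '[[0,0,0.001,0,0],[0,0,0.001,0,0],[0,0,0.001,0,0],[0,0,0,0,0]]'
```

```text
time: 6.9
eef_pos: [0.5145, -0.0321, 0.2769]
tool_rot: [[0.991, 0.134, 0.0], [0.134, -0.991, 0.0], [0.0, 0.0, -1.0]]
contact_force: [-0.6, -0.1, -2.2]
opening: 0.111
grasp_force: 29.5
time: 7.3
eef_pos: [0.5144, -0.0321, 0.2736]
tool_rot: [[0.991, 0.134, -0.0], [0.134, -0.991, 0.0], [-0.0, -0.0, -1.0]]
contact_force: [-0.4, -0.5, -3.5]
opening: 0.113
grasp_force: 29.5
```

```bash
python3 -m handwheel '[[0,0,0.001,0,0],[0,0,0,0,0]]'|grep -E 'eef|force'
python3 -m handwheel '[[0,0,0.001,0,0],[0,0,0,0,0]]'|grep -E 'eef|force'
```

```text
eef_pos: [0.5144, -0.0321, 0.2727]
contact_force: [-0.5, 0.3, -3.4]
grasp_force: 29.5
eef_pos: [0.5144, -0.0321, 0.2717]
contact_force: [-0.3, 0.3, -3.3]
grasp_force: 29.5
```

```bash
python3 -m handwheel '[[0,0,0.001,0,0],[0,0,0,0,0]]'|grep -E 'eef|force'
```

```text
eef_pos: [0.5146, -0.0321, 0.2709]
contact_force: [-0.4, -0.5, -0.4]
grasp_force: 30.0
```

Contact: the load has dropped by 3 N. I'll keep easing down so the hanger tips onto both rollers.

```bash
python3 -m handwheel '[[0,0,0.001,0,0],[0,0,0,0,0]]' 20|grep -E 'eef|force'
python3 -m handwheel '[[0,0,0.001,0,0],[0,0,0,0,0]]'|grep -E 'eef|force'
```

```text
eef_pos: [0.515, -0.032, 0.2704]
contact_force: [0.1, 0.1, 6.2]
grasp_force: 31.1
eef_pos: [0.5153, -0.032, 0.2697]
contact_force: [1.0, 1.4, 8.8]
grasp_force: 31.7
```

```bash
python3 -m handwheel '[[0,0,0.0,0,0],[0,0,0,0,0],[0,0,0,0,0]]' 20|grep -E 'eef|force'
python3 - <<'E'
from h import *
w0=load('s4');im,_=snap('scene','s6');snap('wrist','w6');w=load('w6');C=cloud(w)
y=.1347;R=np.array([[np.cos(y),np.sin(y)],[-np.sin(y),np.cos(y)]])
X=np.concatenate([(C[...,:2]-[.655,-.0072])@R.T,C[...,2:]],-1)
# front roller groove highest point & tab top slope, w5 vs w6
for t in('w5','w6'):
    C=cloud(load(t));X=np.concatenate([(C[...,:2]-[.655,-.0072])@R.T,C[...,2:]],-1)
    g=X[140:200,312:324].mean(1); i=g[:,2].argmax(); print(t,g[i], 'tab',X[235:262,314:322].mean(1)[::6].round(4).tolist())
cv2.imwrite('pics/s6c.png',cv2.resize(im[140:290,220:400],None,fx=4,fy=4,interpolation=cv2.INTER_CUBIC))
E
```

```text
eef_pos: [0.5153, -0.032, 0.2697]
contact_force: [2.1, 0.8, 9.6]
grasp_force: 31.7
w5 [-0.11102457 -0.00777059  0.26652609] tab [[-0.127, -0.0076, 0.2851], [-0.1269, -0.0076, 0.2914], [-0.1269, -0.0076, 0.2969], [-0.1269, -0.0076, 0.3022], [-0.1269, -0.0076, 0.307]]
w6 [-0.10478988 -0.00690323  0.2417628 ] tab [[-0.1264, -0.007, 0.2554], [-0.1263, -0.007, 0.2616], [-0.1262, -0.007, 0.2674], [-0.1264, -0.007, 0.2724], [-0.1261, -0.007, 0.2779]]
```

View pics/s6c.png

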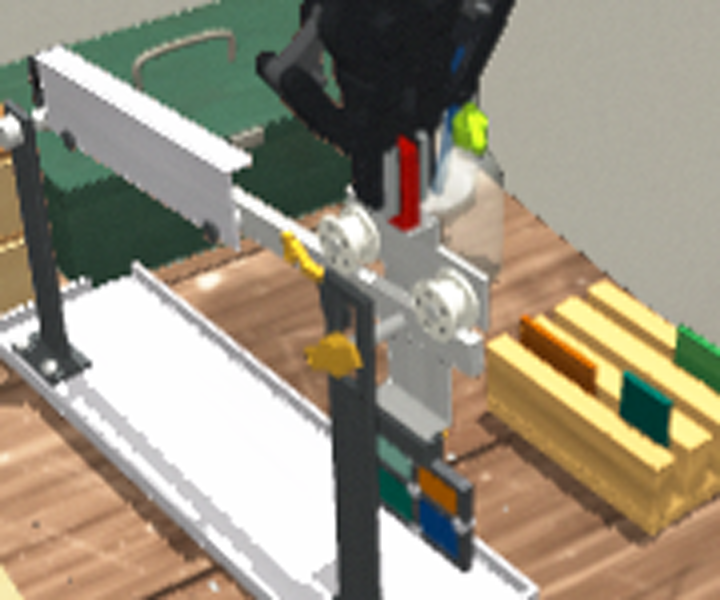

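The hanger is on the bar uphill of the catch (crop roller at (445,305), catch at (300,250)) but still nearly level, held stiffly by the pads. I'll ease the grip so it can pitch.

```bash
python3 -m handwheel '[[0,0,-0.0005,0,0.11],[0,0,0,0,0.11]]' 20|grep -E 'eef|force|open'
```

```text
eef_pos: [0.5149, -0.032, 0.2698]
contact_force: [1.2, 0.3, 7.2]
opening: 0.113
grasp_force: 31.1
```

```bash
python3 -m handwheel '[[0,0,0,0,0.115]]' 20|grep -E 'eef|force|open'
python3 -m handwheel '[[0,0,0,0,0.118]]' 20|grep -E 'eef|force|open'
```

```text
eef_pos: [0.5148, -0.0321, 0.2696]
contact_force: [0.9, 0.4, 3.0]
opening: 0.116
grasp_force: 11.3
eef_pos: [0.5144, -0.0322, 0.2693]
contact_force: [0.2, -0.2, 0.6]
opening: 0.116
grasp_force: 0.0
```

```bash
python3 -m handwheel '[[0,0,0,0,0],[0,0,0,0,0]]' 20|grep -E 'eef|force|open|time'
python3 - <<'E'
from h import *
y=.1347;R=np.array([[np.cos(y),np.sin(y)],[-np.sin(y),np.cos(y)]])
s=status.observe();print('tcp',R@(s['eef_pos'][:2]-[.655,-.0072]))
im,_=snap('scene','s7');iw,_=snap('wrist','w7')
cv2.imwrite('pics/s7c.png',np.hstack([cv2.resize(im[140:290,220:400],(540,450),interpolation=cv2.INTER_CUBIC),cv2.resize(iw[100:350,250:390],(252,450))]))
E
```

```text
time: 9.3
eef_pos: [0.5145, -0.0322, 0.2693]
contact_force: [-0.6, 0.2, 2.6]
opening: 0.111
grasp_force: 20.7
tcp [-0.14262558 -0.00586244]
```

View pics/s7c.png

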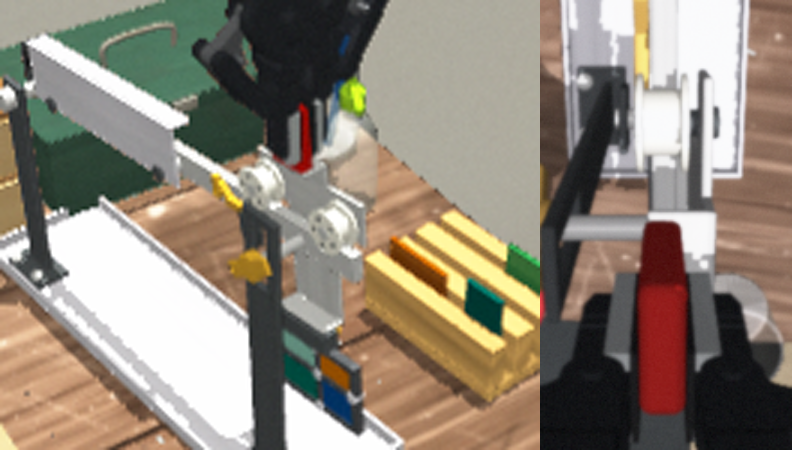

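The hanger has now pitched with the bar, both rollers look seated, and it is regripped at 20 N. That was the last picture to view, so from here I use numbers only. I'll fit the front roller's position.

```bash
cat >> h.py <<'E'
from scipy.optimize import least_squares
Y=.1347;RS=np.array([[np.cos(Y),np.sin(Y)],[-np.sin(Y),np.cos(Y)]])
def stand(C): return np.concatenate([(C[...,:2]-[.655,-.0072])@RS.T,C[...,2:]],-1)
def roller(tag,tx,tz):
    z=load(tag); X=stand(cloud(z)).reshape(-1,3)
    q=X[(abs(X[:,1]+.007)<.0035)&(abs(X[:,0]-tx-.04)<.022)&(X[:,2]>tz-.06)&(X[:,2]<tz-.037)]
    r=least_squares(lambda c:np.hypot(q[:,0]-c[0],q[:,2]-c[1])-.010,[tx+.035,tz-.052],loss='soft_l1',f_scale=.001)
    i=z['im'].astype(int).reshape(-1,3); red=X[(i[:,2]>90)&(i[:,1]<60)&(i[:,0]<60)&(abs(X[:,1]+.0075)<.007)&(abs(X[:,0]-tx)<.03)&(X[:,2]>tz-.03)]
    return r.x.round(4),len(q),np.median(abs(r.fun)).round(4),'tab x',np.percentile(red[:,0],[2,98]).round(4),'z',red[:,2].max().round(4)
E
python3 - <<'E'
from h import *
print(roller('w5',-.1427,.2988)); print(roller('w6',-.1416,.2697)); print(roller('w7',-.1426,.2693))
E
```

```text
(array([-0.1069,  0.2472]), 529, np.float64(0.0003), 'tab x', array([-0.1545, -0.1266]), 'z', np.float64(0.323))
(array([-0.1074,  0.2175]), 529, np.float64(0.0003), 'tab x', array([-0.1535, -0.126 ]), 'z', np.float64(0.2938))
(array([-0.107 ,  0.2134]), 525, np.float64(0.0004), 'tab x', array([-0.1486, -0.1211]), 'z', np.float64(0.2924))
```

Both rollers are on the bar: front axle z is 0.2134, so the bar top is 0.2034 there, and the origin is at x≈-0.1426. Next I'll ease it downhill along the slope with force checks.

```bash
python3 -m handwheel '[[0.002,0,0.0002,0,0],[0.003,0,0.0002,0,0],[0.003,0,0.0003,0,0],[0.003,0,0.0002,0,0],[0.002,0,0.0002,0,0]]' 30|grep -E 'eef|force|open'
python3 -m handwheel '[[0.003,0,0.0002,0,0],[0.003,0,0.0003,0,0],[0.003,0,0.0002,0,0],[0.003,0,0.0003,0,0]]'|grep -E 'eef|force|open'
```

```text
eef_pos: [0.5277, -0.0303, 0.2681]
contact_force: [0.9, -0.3, 2.1]
opening: 0.116
grasp_force: 31.9
eef_pos: [0.5393, -0.0288, 0.2672]
contact_force: [-1.9, 1.0, 5.2]
opening: 0.113
grasp_force: 32.1
```

```bash
python3 -m handwheel '[[0.003,0,0.0002,0,0],[0.003,0,0.0002,0,0],[0.003,0,0.0003,0,0],[0.003,0,0.0002,0,0]]'|grep -E 'eef|force|open'
python3 -m handwheel '[[0.003,0,0.0002,0,0],[0.003,0,0.0003,0,0],[0.003,0,0.0002,0,0],[0.003,0,0.0003,0,0]]'|grep -E 'eef|force|open'
```

```text
eef_pos: [0.5514, -0.0272, 0.2662]
contact_force: [-0.6, 0.2, 1.0]
opening: 0.111
grasp_force: 31.8
eef_pos: [0.5634, -0.0255, 0.2653]
contact_force: [0.5, 0.6, -0.0]
opening: 0.111
grasp_force: 31.6
```

```bash
python3 -m handwheel '[[0.003,0,0.0004,0,0],[0.003,0,0.0004,0,0],[0.003,0,0.0003,0,0],[0.003,0,0.0003,0,0],[0.003,0,0.0002,0,0]]'|grep -E 'eef|force|open'
python3 -m handwheel '[[0.003,0,0.0003,0,0],[0.003,0,0.0002,0,0],[0.003,0,0.0003,0,0],[0.003,0,0.0002,0,0],[0.003,0,0.0003,0,0]]'|grep -E 'eef|force|open'
```

```text
eef_pos: [0.5781, -0.0235, 0.2638]
contact_force: [0.1, 0.3, 3.6]
opening: 0.113
grasp_force: 32.1
eef_pos: [0.593, -0.0215, 0.2624]
contact_force: [-0.7, 0.5, 5.5]
opening: 0.113
grasp_force: 32.3
```

```bash
python3 - <<'E'
from h import *
s=status.observe();t=RS@(s['eef_pos'][:2]-[.655,-.0072]);print(t,s['eef_pos'][2],s['contact_force'],s['moment'])
snap('wrist','w8');print(roller('w8',t[0],s['eef_pos'][2]))
z=load('w8');X=stand(cloud(z)).reshape(-1,3);print(X.shape)
for a in(.0,.02,.04):
    k=(abs(X[:,0]-a)<.005)&(abs(X[:,1]+.0075)<.003)&(X[:,2]>.18)&(X[:,2]<.205);print(a,k.sum(),X[k][:,2].mean() if k.sum() else 0)
E
```

```text
[-0.06332972 -0.00581712] 0.2624473699159539 [-0.70991647  0.52688778  5.46943104] [ 0.09637328 -0.02821249 -0.00969017]
(array([-0.0272,  0.2065]), 453, np.float64(0.0003), 'tab x', array([-0.0686, -0.0416]), 'z', np.float64(0.2856))
(256000, 3)
0.0 203 0.1943203147663874
0.02 208 0.19256665120945193
0.04 236 0.19089529165670313
```

```bash
python3 -m handwheel '[[0.003,0,0.0002,0,0],[0.003,0,0.0002,0,0],[0.003,0,0.0003,0,0],[0.003,0,0.0002,0,0],[0.003,0,0.0003,0,0]]'|grep -E 'eef|force|open'
python3 -m handwheel '[[0.003,0,0.0002,0,0],[0.003,0,0.0003,0,0],[0.003,0,0.0002,0,0],[0.003,0,0.0003,0,0],[0.003,0,0.0002,0,0]]'|grep -E 'eef|force|open'
```

```text
eef_pos: [0.6078, -0.0195, 0.2612]
contact_force: [-2.3, 0.4, 7.4]
opening: 0.114
grasp_force: 32.6
eef_pos: [0.6226, -0.0175, 0.26]
contact_force: [-1.6, 0.2, 5.1]
opening: 0.114
grasp_force: 32.3
```

```bash
python3 -m handwheel '[[0.003,0,0.0002,0,0],[0.003,0,0.0002,0,0],[0.003,0,0.0003,0,0],[0.003,0,0.0002,0,0],[0.003,0,0.0003,0,0],[0.003,0,0.0002,0,0]]'|grep -E 'eef|force|open'
python3 -m handwheel '[[0.003,0,0.0002,0,0],[0.003,0,0.0003,0,0],[0.003,0,0.0002,0,0],[0.003,0,0.0003,0,0],[0.003,0,0.0002,0,0],[0.003,0,0.0002,0,0],[0,0,0,0,0],[0,0,0,0,0]]'|grep -E 'eef|force|open'
python3 - <<'E'
from h import *
s=status.observe();t=RS@(s['eef_pos'][:2]-[.655,-.0072]);print(t,s['eef_pos'][2],s['contact_force'],s['moment'],s['time'])
snap('wrist','w9');print(roller('w9',t[0],s['eef_pos'][2]))
z=load('w9');X=stand(cloud(z)).reshape(-1,3)
k=(abs(X[:,0]-t[0]-.034)<.02)&(abs(X[:,1]+.005)<.012)&(X[:,2]>s['eef_pos'][2]-.046)&(X[:,2]<s['eef_pos'][2]-.03);print('y',np.percentile(X[k][:,1],[2,50,98]))
E
```

```text
eef_pos: [0.6404, -0.015, 0.2584]
contact_force: [0.1, 0.5, 2.0]
opening: 0.113
grasp_force: 31.9
eef_pos: [0.6581, -0.0127, 0.257]
contact_force: [0.5, -0.4, -1.6]
opening: 0.113
grasp_force: 31.3
[ 0.00229872 -0.00583133] 0.25701396129689447 [ 0.53776815 -0.35635584 -1.60407305] [ 0.08665594 -0.10527504 -0.02109738] 14.55
(array([0.0379, 0.201 ]), 455, np.float64(0.0003), 'tab x', array([-0.0033,  0.0236]), 'z', np.float64(0.2799))
y [-0.01390234  0.00052248  0.00678875]
```

The origin is at about +0.0025, past the catch. I'll press 0.5 mm to seat it, then let go and retreat upwards.

```bash
python3 -m handwheel '[[0,0,0.0005,0,0],[0,0,0,0,0]]'|grep -E 'eef|force'
python3 -m handwheel '[[0,0,0,0,0.14],[0,0,0,0,0.3],[0,0,0,0,0.4],[0,0,-0.003,0,0.45],[0,0,-0.005,0,0.45],[0,0,-0.01,0,0.45],[0,0,-0.015,0,0.45],[0,0,-0.02,0,0.45],[0,0,-0.02,0,0.45],[0,0,-0.02,0,0.45],[0,0,0,0,0.45],[0,0,0,0,0.45],[0,0,0,0,0.45],[0,0,0,0,0.45],[0,0,0,0,0.45],[0,0,0,0,0.45],[0,0,0,0,0.45],[0,0,0,0,0.45],[0,0,0,0,0.45],[0,0,0,0,0.45]]'|grep -E 'eef|force|open|time'
python3 - <<'E'
from h import *
for t in('a','b'):
    for n in('top','scene'):
        im,_=snap(n,n+t); C=stand(cloud(load(n+t))); i=im.astype(int)
        m=(i[...,2]>110)&(i[...,1]<70)&(i[...,0]<70)&(abs(C[...,1])<.05)&(C[...,2]>.2)&(C[...,2]<.3)&(abs(C[...,0])<.2)
        print(n,m.sum(),C[m].mean(0) if m.sum() else 0, C[m].min(0) if m.sum() else 0,C[m].max(0) if m.sum() else 0)
print(status.observe()['time'])
E
```

```text
eef_pos: [0.6582, -0.0127, 0.257]
contact_force: [1.1, -0.1, 1.0]
grasp_force: 31.7
time: 16.8
eef_pos: [0.6581, -0.0127, 0.3497]
contact_force: [0.1, 0.9, -0.0]
opening: 0.446
grasp_force: 0.0
top 0 0 0 0
scene 201 [ 0.04291275 -0.00171956  0.25500202] [ 0.03038358 -0.00884652  0.23111802] [0.06318754 0.00211574 0.27534618]
top 0 0 0 0
scene 202 [ 0.04525292 -0.00185988  0.25489115] [ 0.03153452 -0.01108332  0.23029964] [0.06677672 0.00174726 0.27393291]
17.0
```

The hanger is on its way, so I'll wait for it to reach the stop.

```bash
python3 -m handwheel '[[0,0,-0.01,0,0.45],[0,0,-0.01,0,0.45],[0,0,0,0,0.45],[0,0,0,0,0.45],[0,0,0,0,0.45],[0,0,0,0,0.45],[0,0,0,0,0.45],[0,0,0,0,0.45],[0,0,0,0,0.45],[0,0,0,0,0.45],[0,0,0,0,0.45],[0,0,0,0,0.45],[0,0,0,0,0.45],[0,0,0,0,0.45],[0,0,0,0,0.45],[0,0,0,0,0.45],[0,0,0,0,0.45],[0,0,0,0,0.45],[0,0,0,0,0.45],[0,0,0,0,0.45]]'|grep -E 'time'
cat > chk.py <<'E'
from h import *
import time
for t in('c','d'):
    im,_=snap('scene','scene'+t); C=stand(cloud(load('scene'+t))); i=im.astype(int)
    m=(i[...,2]>110)&(i[...,1]<70)&(i[...,0]<70)&(abs(C[...,1])<.05)&(C[...,2]>.2)&(C[...,2]<.3)&(abs(C[...,0])<.2)
    print(m.sum(),C[m].mean(0),C[m].min(0),C[m].max(0))
E
python3 chk.py
```

```text
time: 19.0
182 [ 0.0866049  -0.00155559  0.25105994] [ 0.07418991 -0.00904111  0.22711657] [0.10626977 0.00275357 0.26980658]
180 [ 0.08762085 -0.00152597  0.25095165] [ 0.07470789 -0.00850866  0.22573989] [0.10762678 0.00280991 0.27008886]
```

```bash
python3 -m handwheel '[[0,0,0,0,0.45],[0,0,0,0,0.45],[0,0,0,0,0.45],[0,0,0,0,0.45],[0,0,0,0,0.45],[0,0,0,0,0.45],[0,0,0,0,0.45],[0,0,0,0,0.45],[0,0,0,0,0.45],[0,0,0,0,0.45],[0,0,0,0,0.45],[0,0,0,0,0.45],[0,0,0,0,0.45],[0,0,0,0,0.45],[0,0,0,0,0.45],[0,0,0,0,0.45],[0,0,0,0,0.45],[0,0,0,0,0.45],[0,0,0,0,0.45],[0,0,0,0,0.45]]'|grep time
python3 chk.py
python3 -m handwheel '[[0,0,0,0,0.45],[0,0,0,0,0.45],[0,0,0,0,0.45],[0,0,0,0,0.45],[0,0,0,0,0.45],[0,0,0,0,0.45],[0,0,0,0,0.45],[0,0,0,0,0.45],[0,0,0,0,0.45],[0,0,0,0,0.45]]'|grep time
python3 chk.py
```

```text
time: 21.1
182 [ 0.10065288 -0.00166227  0.24978519] [ 0.08732855 -0.00963331  0.22580236] [0.12167095 0.0026156  0.26930127]
181 [ 0.10075137 -0.00165659  0.24965313] [ 0.08750923 -0.01037239  0.22568932] [0.12094179 0.00292125 0.26861337]
time: 22.2
180 [ 0.10079411 -0.00173209  0.24964466] [ 0.08833325 -0.00981909  0.22550264] [0.11993661 0.0030659  0.2689508 ]
182 [ 0.10080328 -0.00174542  0.24969103] [ 0.08813534 -0.01062158  0.22514457] [0.11908819 0.00208861 0.26983142]
```

It is at rest. I'll check it is at the stop by calibrating the scene reading against the pose at regrip (origin x=-0.1426).

```bash
python3 - <<'E'
from h import *
for t in('s7','scened'):
    z=load(t);C=stand(cloud(z)); i=z['im'].astype(int)
    m=(i[...,2]>110)&(i[...,1]<70)&(i[...,0]<70)&(abs(C[...,1])<.05)&(C[...,2]>.2)&(C[...,2]<.3)&(abs(C[...,0])<.2)
    X=C[m]; X=X[X[:,2]>X[:,2].max()-.03]; print(t,len(X),X.mean(0),np.percentile(X[:,0],[3,97]))
E
```

```text
s7 34 [-0.15124158 -0.00510488  0.2750553 ] [-0.15354323 -0.14770575]
scened 131 [ 0.10144561 -0.00193734  0.25600303] [0.09063317 0.1178252 ]
```

```bash
python3 -c "
from station import env; print(env.hand_in())"
```

```text
the job is handed in; nothing more can be done
None
```

The hanger was hooked on the rail, eased past the catch and let go; it ran down and rests at about x = 0.100 m, where the rubber stop should hold it. I've handed the job in. Hand-in gave no verdict, and I did not directly check that the catch is up or that the bystanders stayed put. While seating it on the rail, the grip dropped to zero for about 0.1 s before I regripped.

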